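# Pick the thin steel ruler off the chopping block by sliding it over the edge

## Robot

A 7-joint arm with a two-finger parallel gripper is mounted at the origin on a cart in front of the work surface, level with it; the furniture and walls round the work are solid. World frame = base frame: x ahead of the robot, y to its left, z up, the work surface at z = 0. Lengths are in m, angles in rad, forces in N, time in s.
With the tool pointing down it reaches from about 0.4 to 0.85 m from the base axis. Payload 10.4 kg.
Tool frame: the origin (TCP) lies midway between the tips of the shut fingers; the grasp point (between the pads) lies 19 mm behind it; z points along the fingers, y is the line along which they close (so a half turn about z gives the same grasp; the last joint's range is limited). The gripper opens to 87 mm and grips with 3 to 60 N. Pads are 19 mm wide; open, the fingers measure 117 mm over their backs; the gripper's body (75 mm by 190 mm) begins 51 mm behind the grasp point.
Start: joints at [-1.161, 0.332, -0.065, 1.46, 0.022, 1.35, -0.088], TCP at [0.262, 0.567, 0.185] pointing down, gripper open.
Joint ranges: [-2.6, 2.6], [-0.5, 2.12], [-1.47, 1.34], [0.16, 2.42], [-1.27, 4.41], [0.06, 2.06], [-2.6, 2.6]. Speed limits (rad/s): [2.22, 2.22, 2.79, 2.79, 3.14, 3.14, 3.14].

## Interface

Orientations are given as a unit quaternion [x, y, z, w].
In Python, from bench import r gives the robot as it stands.
- The arm moves only by the tool apply_moves, never from a script. Its argument "steps" is a list of rows, each a list of 7 numbers: the turn, a rotation vector about the tool's x, y, z in rad, then the shift along the tool's x, y, z in mm, then the opening, from -1 (shut) to 1 (fully open). In form: [[ax, ay, az, x, y, z, claw], ...]. A call has 1 to 20 rows; each row is the pose to reach, as a shift and turn from the pose commanded when the call began, along the tool's axes at that moment; what a row does not reach only later rows make up. A row lasts 1/12 s, in which the tool goes at most 41.7 mm and 7.16 degrees, less where a joint would pass 70% of its speed; a pose out of reach is approached as far as the arm can. A call with a gripper value outside its range is refused whole. The fingers move at their own pace and stop on an object; "force" is the grip in N (left out, the last holds). Time passes only in rows, so rows that repeat a pose let the fingers close. It gives the time, the measured TCP pose, the force, the opening and the grip force at its end, in the units of the state.
- r.read_state(): the state, without advancing time (a new reading comes with each control period).
- r.camera(name): name is "scene" or "side" or "wrist"; returns a dict with "pixels" (480x640x3 uint8, red, green, blue), "z_map" (480x640 float32, m along the optical axis (not along the pixel's ray), 0 where there is no reading), "fovy" (degrees; the focal length in pixels is half the picture's height over the tangent of half this angle, whatever the lens; pixels are square), "cx", "cy" (the principal point, pixels), "position" and "orientation" of the camera in the world. Camera axes: x right, y down, z forward; pixel columns grow to the right and rows downward; lengths in m; the calibration is good to about 2 mm. A picture is of the moment at which its call begins.
- r.close_job(): hands the job in; it is judged then, once.
The state is a dict: "time": time; "joint_positions": joint angles; "joint_vel": joint speeds; "joint_torque": joint torques, N m; "ee_pos": TCP position; "eef_rot": TCP orientation; "ft_force": force on the tool from outside, world axes, zero at the start; "torque": the same for the moment, N m; "width": finger opening in m; "grip_force": force on a finger pad.
Only numpy, scipy, OpenCV 4.12 (cv2) and the standard library are available. Lean on these libraries where they do the work, as an engineer would, in place of code of your own. Each camera call takes 0.05 s, during which the arm holds its last target. There are 200 camera calls.

## Task

Baking is done: put the thin steel ruler away. It lies too flat on the chopping block to be picked up, so slide it over the block's front edge (the long edge nearest the robot) until about 4 cm of it sticks out, still lying flat on the block, where fingers can get hold of it; then pick it up and lay it flat inside the open wooden tray. Leave the blue plastic scraper where it lies on the block, and do not drop the ruler.

Things in the scene. Friction and masses are not known exactly. Their poses are not given: they have to be found in the camera images.
- ruler: Thin steel ruler, 160 (x) x 40 (y) x 3 (z) mm, about 0.07 kg, black graduations along one long side. Lies flat on the block, left or right of the scraper, x axis square to the block's front edge within 12 degrees, -x end nearest that edge, 10 to 40 mm short of it. Origin: centre of underside. Smooth: slides under shut fingertips pressed on it with 4 N; grip the overhanging end by its 40 mm width.
- scraper: Flat blue plastic dough scraper, 150 (x) x 45 (y) x 3 (z) mm, loose, lying flat on the block beside the ruler, about 130 mm from it centre to centre. Origin: centre of its underside. Must stay where it is.
- board: Heavy fixed chopping block of dark and medium brown staves, 220 (x) x 320 (y) mm, on rubber feet: wood from 15 to 55 mm above the worktop. Origin: centre of its footprint on the worktop. Front edge (nearest the robot): the face at x = -110 mm in its own frame, running along its y. Turned up to 9 degrees.
- tray: Open tray of light wood, fixed, outside 260 (x) x 150 (y) x 28 (z) mm, walls and floor 6 mm, so 248 x 138 mm inside. Origin: centre of its underside, on the worktop. Long axis x points roughly away from the robot (turned up to 14 degrees). A microwave 264 mm tall, not listed, fills x > 0.60 m from y = -0.33 to 0.11 m: carry the ruler past in front of it.

How it is judged:
By the outcome, as a careful person would: the job done as asked, in the order asked, and still so for the second after the job is handed in, with the robot touching nothing.
It also fails if it takes over 58 s, if anything falls off the work surface, if the arm or the gripper's body presses on something with over 40 N, if the wrist force passes 120 N, or if a joint passes its speed limit or range.

## Working session

There is one attempt and no reset: what is moved stays moved. The work goes in short steps, Python scripts to look and compute and a tool call to move; the robot and the scene stay as the last step left them, time stands still between calls to the robot, and variables do not carry over. Pictures are saved under pics/ and viewed, at most 12 in all, crops included, and the job is handed in when it is done.

Besides the shell and the picture viewer there is one more tool, called as a command line: name --pt "numbers of a row" for each row, then --argument value for the rest. apply_moves: Moves the arm, as the interface text tells. Its arguments: {"type":"object","properties":{"steps":{"type":"array","items":{"type":"array","items":{"type":"number"}}},"force":{"type":"number"}},"required":["steps"]}

```bash
mkdir -p pics; ls
cat > h.py <<'E'
import numpy as np,cv2
from scipy.spatial.transform import Rotation as R
from bench import r
def rays(c,uv):
    f=240/np.tan(np.radians(c["fovy"])/2)
    uv=np.asarray(uv,float).reshape(-1,2)
    d=np.c_[(uv[:,0]-c["cx"])/f,(uv[:,1]-c["cy"])/f,np.ones(len(uv))]
    return R.from_quat(c["orientation"]).apply(d)
def onz(c,uv,z):
    d=rays(c,uv);p=np.array(c["position"]);return p+d*((z-p[2])/d[:,2])[:,None]
def save(c,n): cv2.imwrite(f"pics/{n}.png",cv2.cvtColor(c["pixels"],cv2.COLOR_RGB2BGR))
E
python3 - <<'E'
from h import *
for n in("scene","side","wrist"):
    c=r.camera(n);save(c,n+"0");np.save(n+"0.npy",c,allow_pickle=True);print(n,c["position"],c["orientation"],c["fovy"],c["cx"],c["cy"])
print(r.read_state())
a=[cv2.imread(f"pics/{n}0.png") for n in("scene","side")]
E
```

```text
pics
scene [-0.38817086 -0.32555583  0.99526479] [ 0.76355994 -0.51020965  0.22477976 -0.3257858 ] 45.55066702770323 311.7625244946599 245.19928487875737
side [0.86065066 0.40999257 1.03602882] [ 0.37383377  0.89357248 -0.23185718 -0.08954769] 44.52488808922485 316.80927674734875 231.40851370389183
wrist [0.19214401 0.59839804 0.38531443] [0.83359369 0.53421848 0.07544651 0.11849046] 69.91385736296616 322.84438454366364 236.3888878814451
{'time': 0.15, 'joint_positions': array([-1.1606223 ,  0.33272105, -0.06469058,  1.460742  ,  0.02156237,
        1.34987531, -0.08850037]), 'joint_vel': array([-9.43581807e-04, -2.51388123e-03, -1.08079878e-05, -9.35468808e-04,
        1.28563151e-03,  2.10500203e-03, -3.75814361e-04]), 'joint_torque': array([-2.13544563e-04, -6.23630691e+01,  2.41146341e-02, -3.90140533e+01,
       -6.12094346e-02,  3.73943383e-02,  8.83738403e-05]), 'ee_pos': array([0.26197682, 0.56708786, 0.18404327]), 'eef_rot': array([ 2.14702647e-01,  9.76679321e-01, -5.15210212e-04, -1.07866061e-04]), 'ft_force': array([-0.07811649, -0.14277524, -0.4763677 ]), 'torque': array([ 0.03358397,  0.0248593 , -0.01141073]), 'grip_force': 0.0, 'width': 0.08741550628125153}
```

View pics/scene0.png

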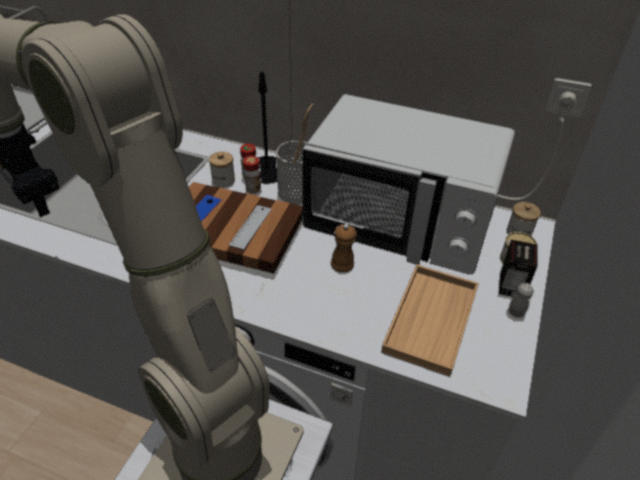

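View pics/side0.png

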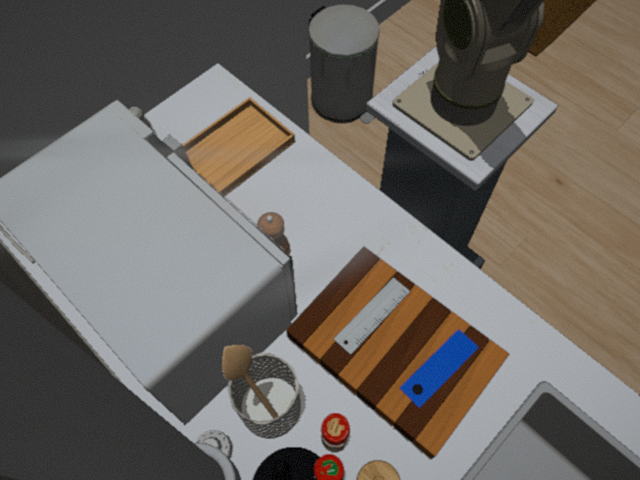

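The scene view shows the board at the left (about 240,225), the ruler on it (250,228), a pepper mill (344,248) and the tray (433,318). The side view shows the ruler unobstructed (corners about 395,278 / 410,292 / 352,354 / 335,341), the blue scraper (440,370), the board corners (364,247), (508,354), (434,456), (288,330), and part of the tray.

```bash
cat > meas.py <<'E'
from h import *
def rect(m,c,z):
    n,_=max(((k,cv2.contourArea(k)) for k in cv2.findContours(m,cv2.RETR_EXTERNAL,cv2.CHAIN_APPROX_NONE)[0]),key=lambda t:t[1])
    P=onz(c,n.reshape(-1,2),z)[:,:2]
    (x,y),(w,h),a=cv2.minAreaRect((P*1000).astype(np.float32))
    if w<h: w,h,a=h,w,a+90
    a=(a+90)%180-90
    return np.round([x,y,w,h,a],1)
def ruler(c,z=.058,roi=None):
    hsv=cv2.cvtColor(c["pixels"],cv2.COLOR_RGB2HSV)
    m=((hsv[...,1]<70)&(hsv[...,2]>90)).astype(np.uint8)*255
    if roi: q=np.zeros_like(m);x0,y0,x1,y1=roi;q[y0:y1,x0:x1]=255;m&=q
    return rect(cv2.morphologyEx(m,cv2.MORPH_CLOSE,np.ones((5,5))),c,z)
def scraper(c):
    hsv=cv2.cvtColor(c["pixels"],cv2.COLOR_RGB2HSV)
    m=cv2.inRange(hsv,(105,120,60),(130,255,255));return rect(cv2.morphologyEx(m,cv2.MORPH_CLOSE,np.ones((9,9))),c,.058)
def wood(c,z,roi):
    hsv=cv2.cvtColor(c["pixels"],cv2.COLOR_RGB2HSV);m=cv2.inRange(hsv,(3,90,20),(25,255,255))
    q=np.zeros_like(m);x0,y0,x1,y1=roi;q[y0:y1,x0:x1]=255
    return rect(cv2.morphologyEx(m&q,cv2.MORPH_CLOSE,np.ones((25,25))),c,z)
E
python3 - <<'E'
from meas import *
s=np.load("side0.npy",allow_pickle=True).item();g=np.load("scene0.npy",allow_pickle=True).item()
print("ruler",ruler(s,roi=(325,270,415,360)));print("scr",scraper(s))
print("board",wood(s,.055,(280,240,520,460)))
print("board corners",np.round(onz(s,[(364,247),(508,354),(434,456),(288,330)],.055)*1000))
print("tray",wood(g,.028,(375,255,485,375)))
# ruler by eye
print(np.round(onz(s,[(395,278),(410,292),(352,354),(335,341)],.058)*1000))
print("tray corners",np.round(onz(g,[(419,265),(478,284),(447,370),(384,348)],.028)*1000))
print("mill",np.round(onz(g,[(344,230)],.12)*1000),np.round(onz(g,[(343,268)],0)*1000))
im=cv2.imread("pics/side0.png")[240:460,280:520];cv2.imwrite("pics/z1.png",cv2.resize(im,None,fx=2.7,fy=2.7,interpolation=cv2.INTER_CUBIC))
E
```

```text
ruler [538.7 209.6 161.5  41.5   1.5]
scr [529.1 353.6 150.6  44.8  -2.3]
board [559.8 272.3 318.  244.6 -86.1]
board corners [[449. 108.  55.]
 [429. 422.  55.]
 [645. 437.  55.]
 [662. 124.  55.]]
tray [ 459.4 -273.4  273.2  145.6   -1.3]
[[458. 192.  58.]
 [460. 230.  58.]
 [616. 233.  58.]
 [620. 197.  58.]]
tray corners [[ 599. -209.   28.]
 [ 592. -351.   28.]
 [ 332. -336.   28.]
 [ 335. -203.   28.]]
mill [[549. -33. 120.]] [[546. -38.   0.]]
```

View pics/z1.png

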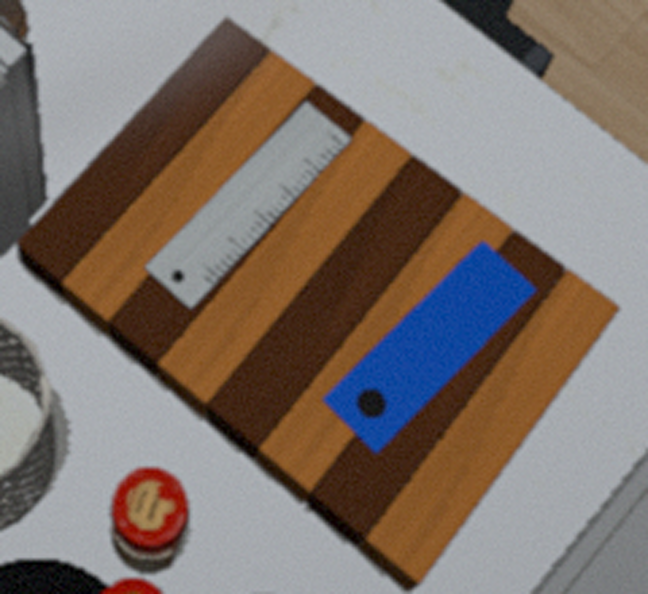

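The crop confirms the ruler lies clear of the front edge, its dotted end away from the robot and about 16 mm short of the edge. I'll move above the ruler centre with fingers shut and square to it.

apply_moves --pt "0 0 -0.11 -100 -52 0 -1" --pt "0 0 -0.22 -200 -104 0 -1" --pt "0 0 -0.33 -300 -156 0 -1" --pt "0 0 -0.459 -401 -208 0 -1" --pt "0 0 -0.459 -401 -208 0 -1" --pt "0 0 -0.459 -401 -208 0 -1" --pt "0 0 -0.459 -401 -208 0 -1" --pt "0 0 -0.459 -401 -208 0 -1" --pt "0 0 -0.459 -401 -208 0 -1" --pt "0 0 -0.459 -401 -208 0 -1" --pt "0 0 -0.459 -401 -208 0 -1" --pt "0 0 -0.459 -401 -208 0 -1" --pt "0 0 -0.459 -401 -208 0 -1" --pt "0 0 -0.459 -401 -208 50 -1" --pt "0 0 -0.459 -401 -208 90 -1" --pt "0 0 -0.459 -401 -208 105 -1" --pt "0 0 -0.459 -401 -208 105 -1" --pt "0 0 -0.459 -401 -208 105 -1"

```text
time: 1.65
ee_pos: [0.5378, 0.2114, 0.0793]
eef_rot: [-0.014, 1.0, -0.0, -0.001]
ft_force: [0.4, 0.2, 1.4]
width: 0.0005
grip_force: 0.0
```

apply_moves --pt "0 0 0 0 0 8 -1" --pt "0 0 0 0 0 14 -1" --pt "0 0 0 0 0 18 -1" --pt "0 0 0 0 0 19 -1" --pt "0 0 0 0 0 19 -1" --pt "0 0 0 0 0 19 -1" --pt "0 0 0 0 0 19 -1"

```text
time: 2.23
ee_pos: [0.5392, 0.2105, 0.0611]
eef_rot: [-0.013, 1.0, 0.0, 0.0]
ft_force: [-0.1, 0.5, -0.9]
width: 0.0004
grip_force: 0.0
```

apply_moves --pt "0 0 0 0 0 1 -1" --pt "0 0 0 0 0 1.5 -1" --pt "0 0 0 0 0 1.5 -1" --pt "0 0 0 0 0 1.5 -1" --pt "0 0 0 0 0 1.5 -1"

```text
time: 2.65
ee_pos: [0.5389, 0.2104, 0.0591]
eef_rot: [-0.013, 1.0, 0.0, -0.0]
ft_force: [-0.1, 0.4, 0.5]
width: 0.0006
grip_force: 0.0
```

apply_moves --pt "0 0 0 0 0 0.5 -1" --pt "0 0 0 0 0 1 -1" --pt "0 0 0 0 0 1 -1" --pt "0 0 0 0 0 1 -1"

```text
time: 2.98
ee_pos: [0.5389, 0.2104, 0.0581]
eef_rot: [-0.013, 1.0, -0.0, -0.0]
ft_force: [0.6, -0.3, -0.0]
width: 0.0005
grip_force: 0.0
```

apply_moves --pt "0 0 0 0 0 0.5 -1" --pt "0 0 0 0 0 0.5 -1" --pt "0 0 0 0 0 0.5 -1" --pt "0 0 0 0 0 0.5 -1"

```text
time: 3.32
ee_pos: [0.5389, 0.2104, 0.0577]
eef_rot: [-0.013, 1.0, 0.0, 0.0]
ft_force: [-0.0, 0.3, -0.1]
width: 0.0008
grip_force: 0.0
```

apply_moves --pt "0 0 0 0 0 0.5 -1" --pt "0 0 0 0 0 0.5 -1" --pt "0 0 0 0 0 0.5 -1" --pt "0 0 0 0 0 0.5 -1"

```text
time: 3.65
ee_pos: [0.5389, 0.2104, 0.0571]
eef_rot: [-0.013, 1.0, 0.0, -0.0]
ft_force: [-0.6, -0.0, -0.1]
width: 0.0003
grip_force: 0.0
```

apply_moves --pt "0 0 0 0 0 0.5 -1" --pt "0 0 0 0 0 0.5 -1" --pt "0 0 0 0 0 0.5 -1" --pt "0 0 0 0 0 0.5 -1"

```text
time: 3.98
ee_pos: [0.5389, 0.2104, 0.0567]
eef_rot: [-0.013, 1.0, 0.0, 0.0]
ft_force: [1.1, 0.7, -0.4]
width: 0.0007
grip_force: 0.0
```

apply_moves --pt "0 0 0 0 0 0.5 -1" --pt "0 0 0 0 0 0.5 -1" --pt "0 0 0 0 0 0.5 -1" --pt "0 0 0 0 0 0.5 -1"

```text
time: 4.32
ee_pos: [0.5389, 0.2104, 0.0561]
eef_rot: [-0.013, 1.0, 0.0, -0.0]
ft_force: [1.2, -0.7, 0.6]
width: 0.0005
grip_force: 0.0
```

apply_moves --pt "0 0 0 0 0 0.5 -1" --pt "0 0 0 0 0 0.5 -1" --pt "0 0 0 0 0 0.5 -1" --pt "0 0 0 0 0 0.5 -1"

```text
time: 4.65
ee_pos: [0.5389, 0.2104, 0.0556]
eef_rot: [-0.013, 1.0, 0.0, -0.0]
ft_force: [-0.5, 0.3, 0.2]
width: 0.0004
grip_force: 0.0
```

apply_moves --pt "0 0 0 0 0 0.5 -1" --pt "0 0 0 0 0 0.5 -1" --pt "0 0 0 0 0 0.5 -1"

```text
time: 4.9
ee_pos: [0.5389, 0.2104, 0.0551]
eef_rot: [-0.013, 1.0, 0.0, -0.0]
ft_force: [1.4, -0.1, -0.2]
width: 0.0001
grip_force: 0.0
```

apply_moves --pt "0 0 0 0 0 0.5 -1" --pt "0 0 0 0 0 0.5 -1" --pt "0 0 0 0 0 0.5 -1"

```text
time: 5.15
ee_pos: [0.5389, 0.2104, 0.0546]
eef_rot: [-0.013, 1.0, 0.0, -0.0]
ft_force: [-0.3, -0.5, -0.9]
width: 0.0004
grip_force: 0.0
```

Run:
```python
from meas import *
c=r.camera("side");save(c,"s1")
im=cv2.imread("pics/s1.png")[200:440,280:520];cv2.imwrite("pics/z2.png",cv2.resize(im,None,fx=2.4,fy=2.4,interpolation=cv2.INTER_CUBIC))
for _ in range(3): s=r.read_state();print(s["ft_force"],s["ee_pos"],s["time"])
```

```text
[ 1.28542545 -0.41190214  0.4480326 ] [0.53892744 0.21038602 0.05465312] 5.2
[ 1.28542545 -0.41190214  0.4480326 ] [0.53892744 0.21038602 0.05465312] 5.2
[ 1.28542545 -0.41190214  0.4480326 ] [0.53892744 0.21038602 0.05465312] 5.2
```

View pics/z2.png

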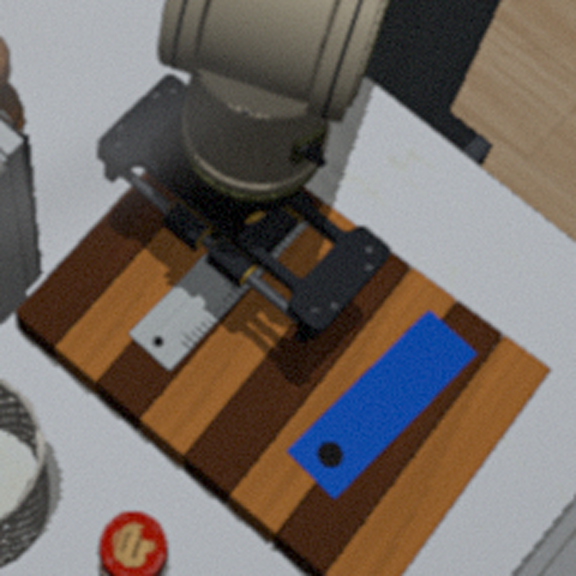

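The gripper is centred above the ruler, and the ruler and scraper haven't moved. I'll keep lowering until there is contact.

apply_moves --pt "0 0 0 0 0 0.5 -1" --pt "0 0 0 0 0 0.5 -1" --pt "0 0 0 0 0 0.5 -1"

```text
time: 5.45
ee_pos: [0.5389, 0.2104, 0.0541]
eef_rot: [-0.013, 1.0, 0.0, -0.0]
ft_force: [-0.3, -0.4, -0.1]
width: 0.0006
grip_force: 0.0
```

apply_moves --pt "0 0 0 0 0 0.5 -1" --pt "0 0 0 0 0 0.5 -1" --pt "0 0 0 0 0 0.5 -1"

```text
time: 5.7
ee_pos: [0.5389, 0.2104, 0.0536]
eef_rot: [-0.013, 1.0, 0.0, 0.0]
ft_force: [-0.4, 0.5, 0.2]
width: 0.0005
grip_force: 0.0
```

apply_moves --pt "0 0 0 0 0 0.5 -1" --pt "0 0 0 0 0 0.5 -1" --pt "0 0 0 0 0 0.5 -1"

```text
time: 5.95
ee_pos: [0.5389, 0.2104, 0.0531]
eef_rot: [-0.013, 1.0, 0.0, -0.0]
ft_force: [0.3, 0.0, 1.1]
width: 0.0004
grip_force: 0.0
```

Run:
```python
from meas import *
def pt(c,u,v):
    d=rays(c,[(u,v)])[0]; return np.round((np.array(c["position"])+d*c["z_map"][v,u])*1000)
s=np.load("side0.npy",allow_pickle=True).item()
print([pt(s,*q) for q in((372,315),(360,330),(420,320),(330,300),(440,365),(480,250))])
c=r.camera("wrist");save(c,"w1");print(c["position"],c["orientation"])
```

```text
[array([539., 210.,  56.]), array([575., 214.,  59.]), array([486., 276.,  54.]), array([570., 137.,  55.]), array([526., 352.,  59.]), array([-244.,  127., -905.])]
[0.46194588 0.20742541 0.25449404] [0.69028894 0.70974712 0.10107942 0.09768906]
```

View pics/w1.png

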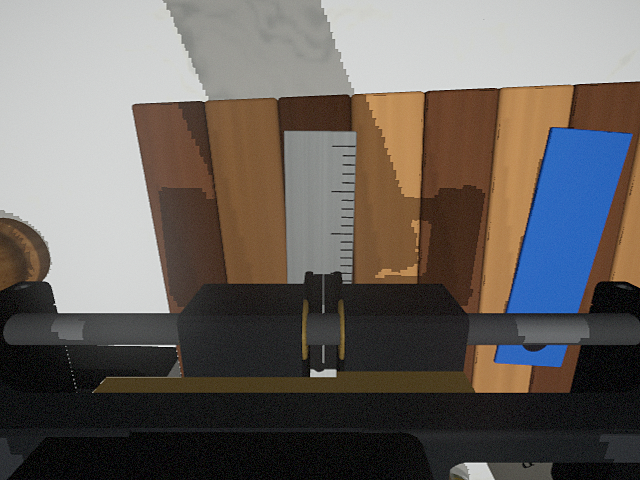

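The wrist view shows the shut fingers (about 322,320) over the ruler's centreline (columns 284–357), which ends just short of the front edge (row ~95–130). No contact yet, so I continue.

apply_moves --pt "0 0 0 0 0 0.5 -1" --pt "0 0 0 0 0 0.5 -1" --pt "0 0 0 0 0 0.5 -1"

```text
time: 6.25
ee_pos: [0.5389, 0.2104, 0.0526]
eef_rot: [-0.013, 1.0, 0.0, -0.0]
ft_force: [0.4, 0.4, -0.3]
width: 0.0004
grip_force: 0.0
```

apply_moves --pt "0 0 0 0 0 0.5 -1" --pt "0 0 0 0 0 0.5 -1" --pt "0 0 0 0 0 0.5 -1"

```text
time: 6.5
ee_pos: [0.5389, 0.2104, 0.0521]
eef_rot: [-0.013, 1.0, 0.0, -0.0]
ft_force: [0.1, 1.0, -0.3]
width: 0.0005
grip_force: 0.0
```

apply_moves --pt "0 0 0 0 0 0.5 -1" --pt "0 0 0 0 0 0.5 -1" --pt "0 0 0 0 0 0.5 -1"

```text
time: 6.75
ee_pos: [0.5389, 0.2104, 0.0516]
eef_rot: [-0.013, 1.0, 0.0, -0.0]
ft_force: [0.2, 1.0, 0.2]
width: 0.001
grip_force: 0.0
```

apply_moves --pt "0 0 0 0 0 0.5 -1" --pt "0 0 0 0 0 0.5 -1" --pt "0 0 0 0 0 0.5 -1"

```text
time: 7.0
ee_pos: [0.5389, 0.2104, 0.0511]
eef_rot: [-0.013, 1.0, 0.0, -0.0]
ft_force: [0.8, -0.1, -0.4]
width: 0.0004
grip_force: 0.0
```

apply_moves --pt "0 0 0 0 0 0.5 -1" --pt "0 0 0 0 0 0.5 -1" --pt "0 0 0 0 0 0.5 -1"

```text
time: 7.25
ee_pos: [0.5389, 0.2104, 0.0506]
eef_rot: [-0.013, 1.0, 0.0, -0.0]
ft_force: [-0.2, -1.0, -0.3]
width: 0.0007
grip_force: 0.0
```

apply_moves --pt "0 0 0 0 0 0.5 -1" --pt "0 0 0 0 0 0.5 -1" --pt "0 0 0 0 0 0.5 -1"

```text
time: 7.5
ee_pos: [0.5389, 0.2104, 0.0501]
eef_rot: [-0.013, 1.0, 0.0, -0.0]
ft_force: [-0.5, 0.0, -0.4]
width: 0.0002
grip_force: 0.0
```

Run:
```python
from meas import *
s=r.read_state();print(s["joint_torque"],s["ee_pos"],s["ft_force"])
c=r.camera("wrist");P=np.array(c["position"])
for v in range(150,400,10):
    d=rays(c,[(312,v)])[0];p=P+d*c["z_map"][v,312]
    print(v,np.round(p*1000),end=' ')
c=r.camera("scene");save(c,"g2")
im=cv2.imread("pics/g2.png")[150:300,150:350];cv2.imwrite("pics/z3.png",cv2.resize(im,None,fx=4,fy=4,interpolation=cv2.INTER_CUBIC))
```

```text
[-4.37141380e-04 -5.75831223e+01  2.86887221e+00 -3.46244431e+01
  1.87050848e-02  8.05617543e-02  4.73320342e-04] [0.53890098 0.21037396 0.05011745] [-0.49022399  0.02672714 -0.43093293]
150 [469. 202.  60.] 160 [474. 202.  59.] 170 [480. 202.  59.] 180 [485. 202.  60.] 190 [491. 202.  59.] 200 [497. 202.  58.] 210 [502. 203.  60.] 220 [508. 203.  60.] 230 [514. 203.  60.] 240 [520. 203.  60.] 250 [526. 203.  59.] 260 [533. 203.  59.] 270 [539. 203.  60.] 280 [528. 204.  99.] 290 [530. 204. 107.] 300 [529. 205. 118.] 310 [528. 205. 128.] 320 [506. 206. 176.] 330 [508. 206. 176.] 340 [511. 206. 177.] 350 [540. 206. 138.] 360 [545. 206. 138.] 370 [609. 205.  59.] 380 [515. 207. 186.] 390 [515. 207. 189.]
```

View pics/z3.png

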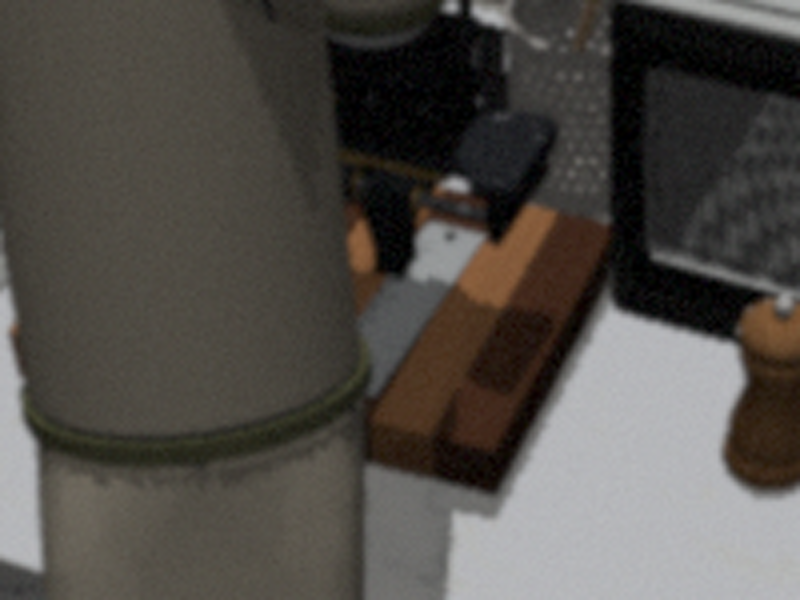

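The scene crop shows the shut fingers just above the ruler (tip near 250,219 in the full image). I'll use the depth map to find the actual tip height.

Run:
```python
from meas import *
c=r.camera("scene");P=np.array(c["position"]);v,u=np.mgrid[170:235,225:275]
uv=np.c_[u.ravel(),v.ravel()];X=P+rays(c,uv)*c["z_map"][v,u].ravel()[:,None]
dark=c["pixels"][v,u].max(2).ravel()<60
m=dark&(abs(X[:,0]-.539)<.03)&(abs(X[:,1]-.21)<.03)&(X[:,2]<.15)
o=np.argsort(X[m][:,2])[:25]
print(np.c_[uv[m][o],np.round(X[m][o]*1000),].astype(int).tolist())
```

```text
[[247, 219, 561, 227, 57], [248, 219, 532, 208, 86], [250, 219, 533, 202, 87], [249, 219, 531, 204, 88], [244, 218, 529, 216, 89], [245, 218, 530, 214, 89], [246, 218, 530, 211, 90], [251, 217, 536, 201, 91], [248, 218, 530, 206, 91], [249, 218, 531, 204, 91], [246, 217, 531, 212, 92], [247, 217, 531, 209, 93], [252, 215, 542, 201, 93], [248, 217, 532, 207, 93], [245, 217, 529, 213, 93], [247, 218, 527, 207, 93], [244, 216, 531, 217, 93], [253, 213, 549, 202, 93], [249, 217, 532, 204, 94], [244, 217, 526, 214, 95], [250, 217, 531, 201, 95], [251, 216, 535, 200, 95], [245, 216, 530, 214, 95], [250, 218, 527, 199, 96], [244, 215, 531, 217, 96]]
```

apply_moves --pt "0 0 0 0 0 0.5 -1" --pt "0 0 0 0 0 0.5 -1" --pt "0 0 0 0 0 0.5 -1"

```text
time: 7.9
ee_pos: [0.5388, 0.2104, 0.0496]
eef_rot: [-0.013, 1.0, 0.0, -0.0]
ft_force: [-0.2, 0.3, -0.7]
width: 0.0005
grip_force: 0.0
```

Run:
```python
from meas import *
for n,(x0,y0,x1,y1) in(("scene",(0,120,70,225)),):
    c=np.load(n+"0.npy",allow_pickle=True).item();P=np.array(c["position"]);v,u=np.mgrid[y0:y1,x0:x1]
    uv=np.c_[u.ravel(),v.ravel()];X=P+rays(c,uv)*c["z_map"][v,u].ravel()[:,None]
    m=(c["pixels"][v,u].max(2).ravel()<70)&(np.hypot(X[:,0]-.262,X[:,1]-.567)<.1)&(X[:,2]>.1)&(X[:,2]<.5)
    o=np.argsort(X[m][:,2])[:25];print(np.c_[uv[m][o],np.round(X[m][o]*1000)].astype(int).tolist())
```

```text
[[41, 216, 235, 524, 223], [46, 213, 247, 521, 223], [48, 213, 248, 516, 224], [46, 214, 244, 518, 224], [44, 214, 242, 521, 224], [42, 215, 238, 523, 224], [49, 212, 251, 516, 225], [43, 214, 240, 522, 225], [48, 212, 249, 516, 226], [43, 215, 237, 519, 226], [47, 212, 248, 518, 226], [41, 215, 235, 523, 226], [44, 213, 242, 520, 227], [45, 213, 243, 518, 227], [45, 214, 240, 516, 227], [47, 213, 244, 514, 228], [41, 214, 237, 523, 228], [42, 214, 238, 521, 228], [40, 214, 235, 524, 229], [46, 212, 245, 517, 229], [45, 212, 244, 519, 229], [39, 214, 234, 525, 229], [40, 215, 232, 521, 229], [44, 212, 243, 520, 230], [48, 211, 248, 514, 230]]
```

Both views, at the start and now, put the true fingertips about 37 mm above the reported TCP, an error in the TCP reading along the tool axis. I expect contact near a reported z of 0.021, so I'll go down to 0.028 and then feel for it.

apply_moves --pt "0 0 0 0 0 5 -1" --pt "0 0 0 0 0 10 -1" --pt "0 0 0 0 0 15 -1" --pt "0 0 0 0 0 18 -1" --pt "0 0 0 0 0 20 -1" --pt "0 0 0 0 0 21 -1" --pt "0 0 0 0 0 21 -1" --pt "0 0 0 0 0 21 -1"

```text
time: 8.57
ee_pos: [0.539, 0.2104, 0.0287]
eef_rot: [-0.013, 1.0, 0.0, 0.0]
ft_force: [0.8, -0.5, -0.9]
width: 0.0003
grip_force: 0.0
```

Run:
```python
from meas import *
c=r.camera("scene");P=np.array(c["position"]);v,u=np.mgrid[190:240,225:275]
uv=np.c_[u.ravel(),v.ravel()];X=P+rays(c,uv)*c["z_map"][v,u].ravel()[:,None]
dark=c["pixels"][v,u].max(2).ravel()<60
m=dark&(abs(X[:,0]-.539)<.03)&(abs(X[:,1]-.21)<.013)&(X[:,2]<.15)
o=np.argsort(X[m][:,2])[:20]
print(np.c_[uv[m][o],np.round(X[m][o]*1000),].astype(int).tolist());print(r.read_state()["ee_pos"])
```

```text
[[252, 224, 549, 207, 56], [246, 225, 532, 214, 65], [245, 225, 529, 215, 67], [251, 224, 537, 203, 68], [247, 224, 533, 212, 68], [253, 222, 545, 202, 68], [247, 225, 529, 210, 68], [250, 225, 532, 203, 68], [253, 221, 548, 203, 69], [248, 225, 529, 207, 69], [251, 225, 532, 200, 70], [254, 221, 547, 200, 70], [252, 223, 538, 201, 70], [248, 224, 531, 208, 70], [245, 224, 528, 215, 71], [244, 224, 527, 217, 71], [246, 224, 529, 212, 71], [252, 222, 541, 202, 71], [244, 223, 529, 218, 72], [246, 223, 531, 213, 72]]
[0.53906167 0.21045312 0.0288257 ]
```

apply_moves --pt "0 0 0 0 0 1.5 -1" --pt "0 0 0 0 0 3 -1" --pt "0 0 0 0 0 4 -1" --pt "0 0 0 0 0 4 -1" --pt "0 0 0 0 0 4 -1"

```text
time: 9.03
ee_pos: [0.5389, 0.2104, 0.0246]
eef_rot: [-0.013, 1.0, 0.0, -0.0]
ft_force: [-0.4, -0.2, 0.7]
width: 0.0006
grip_force: 0.0
```

apply_moves --pt "0 0 0 0 0 0.5 -1" --pt "0 0 0 0 0 1 -1" --pt "0 0 0 0 0 1 -1"

```text
time: 9.28
ee_pos: [0.5389, 0.2104, 0.0236]
eef_rot: [-0.013, 1.0, 0.0, -0.0]
ft_force: [-1.0, -0.3, 0.2]
width: 0.0007
grip_force: 0.0
```

apply_moves --pt "0 0 0 0 0 0.5 -1" --pt "0 0 0 0 0 0.5 -1" --pt "0 0 0 0 0 0.5 -1"

```text
time: 9.53
ee_pos: [0.5389, 0.2104, 0.0231]
eef_rot: [-0.013, 1.0, 0.0, 0.0]
ft_force: [-0.6, -0.7, -0.4]
width: 0.0006
grip_force: 0.0
```

apply_moves --pt "0 0 0 0 0 0.5 -1" --pt "0 0 0 0 0 0.5 -1" --pt "0 0 0 0 0 0.5 -1"

```text
time: 9.78
ee_pos: [0.5389, 0.2104, 0.0226]
eef_rot: [-0.013, 1.0, 0.0, -0.0]
ft_force: [0.3, -0.4, -0.1]
width: 0.0005
grip_force: 0.0
```

apply_moves --pt "0 0 0 0 0 0.5 -1" --pt "0 0 0 0 0 0.5 -1" --pt "0 0 0 0 0 0.5 -1"

```text
time: 10.03
ee_pos: [0.5389, 0.2104, 0.0221]
eef_rot: [-0.013, 1.0, 0.0, -0.0]
ft_force: [-0.2, 0.6, -1.0]
width: 0.0003
grip_force: 0.0
```

apply_moves --pt "0 0 0 0 0 0.4 -1" --pt "0 0 0 0 0 0.4 -1" --pt "0 0 0 0 0 0.4 -1"

```text
time: 10.28
ee_pos: [0.5389, 0.2104, 0.0217]
eef_rot: [-0.013, 1.0, 0.0, -0.0]
ft_force: [-0.8, 0.2, -0.2]
width: 0.0003
grip_force: 0.0
```

apply_moves --pt "0 0 0 0 0 0.4 -1" --pt "0 0 0 0 0 0.4 -1" --pt "0 0 0 0 0 0.4 -1"

```text
time: 10.53
ee_pos: [0.5389, 0.2104, 0.0213]
eef_rot: [-0.013, 1.0, 0.0, -0.0]
ft_force: [0.9, 0.5, -0.4]
width: 0.0003
grip_force: 0.0
```

apply_moves --pt "0 0 0 0 0 0.4 -1" --pt "0 0 0 0 0 0.4 -1" --pt "0 0 0 0 0 0.4 -1"

```text
time: 10.78
ee_pos: [0.5389, 0.2104, 0.0209]
eef_rot: [-0.013, 1.0, 0.0, -0.0]
ft_force: [0.4, -0.1, 0.5]
width: 0.0006
grip_force: 0.0
```

apply_moves --pt "0 0 0 0 0 0.4 -1" --pt "0 0 0 0 0 0.4 -1" --pt "0 0 0 0 0 0.4 -1"

```text
time: 11.03
ee_pos: [0.539, 0.2104, 0.0207]
eef_rot: [-0.013, 1.0, 0.0, 0.0]
ft_force: [-0.1, 0.4, 0.9]
width: 0.0005
grip_force: 0.7
```

Contact at a reported z of about 0.0208, so the tips are 37 mm above the reported TCP. I'll press on a little.

apply_moves --pt "0 0 0 0 0 0.4 -1" --pt "0 0 0 0 0 0.4 -1" --pt "0 0 0 0 0 0.4 -1"

```text
time: 11.28
ee_pos: [0.539, 0.2104, 0.0206]
eef_rot: [-0.013, 1.0, 0.0, 0.0]
ft_force: [-2.6, -0.8, 5.3]
width: 0.0005
grip_force: 2.7
```

apply_moves --pt "0 0 0 0 0 0.4 -1" --pt "0 0 0 0 0 0.4 -1" --pt "0 0 0 0 0 0.4 -1"

```text
time: 11.53
ee_pos: [0.539, 0.2105, 0.0206]
eef_rot: [-0.013, 1.0, 0.0, 0.0]
ft_force: [-3.6, -1.4, 9.0]
width: 0.0002
grip_force: 4.6
```

apply_moves --pt "0 0 0 0 0 -0.2 -1" --pt "0 0 0 1 0 -0.3 -1" --pt "0 0 0 3 0 -0.3 -1" --pt "0 0 0 6 0 -0.3 -1" --pt "0 0 0 9 0 -0.3 -1" --pt "0 0 0 12 0 -0.3 -1" --pt "0 0 0 15 0 -0.3 -1" --pt "0 0 0 18 0 -0.3 -1" --pt "0 0 0 20 0 -0.3 -1" --pt "0 0 0 20 0 -0.3 -1"

```text
time: 12.37
ee_pos: [0.519, 0.2101, 0.0206]
eef_rot: [-0.013, 1.0, 0.0, 0.001]
ft_force: [0.7, 0.2, 6.5]
width: 0.0005
grip_force: 3.4
```

```bash
cat > edge.py <<'E'
from meas import *
# wrist: ruler near end + front edge from picture; robot side is the top of the picture
c=r.camera("wrist");h=cv2.cvtColor(c["pixels"],cv2.COLOR_RGB2HSV)
k=((h[...,1]<60)&(h[...,2]>60)&(h[...,2]<190)).astype(np.uint8)*255
save(c,"w_last");s=r.read_state();print(s["ft_force"],s["ee_pos"])
z=c["z_map"];v,u=np.mgrid[0:275,0:640];X=np.array(c["position"])+rays(c,np.c_[u.ravel(),v.ravel()])*z[v,u].ravel()[:,None]
H=X[:,2].reshape(275,640);top=((H>.045)&(H<.07)).astype(np.uint8)
b=top.copy();b*=(h[:275,:,1]>80)
rul=((h[:275,:,1]<75)&(top>0)).astype(np.uint8)*255
n=max(cv2.findContours(rul,cv2.RETR_EXTERNAL,cv2.CHAIN_APPROX_NONE)[0],key=cv2.contourArea).reshape(-1,2)
P=onz(c,n,.058)*1000
(x,y),(w,l),a=cv2.minAreaRect(P[:,:2].astype(np.float32));box=cv2.boxPoints(((x,y),(w,l),a))
print("ruler visible box",np.round(box,1).tolist())
E_=[]
for uu in range(150,620,5):
    vv=np.flatnonzero(b[:,uu])
    if len(vv)>20: E_.append((uu,vv[0]))
Q=onz(c,E_,.055)*1000
for _ in range(3):
    f=np.polyfit(Q[:,1],Q[:,0],1);e=abs(Q[:,0]-np.polyval(f,Q[:,1]));Q=Q[e<np.median(e)*3+.3]
yc=P[:,1].mean();print("front edge x at ruler",np.polyval(f,yc),"slope deg",np.degrees(np.arctan(f[0])),"ruler min x",P[:,0].min())
E
python3 edge.py
```

```text
[0.77083542 1.13270537 6.6260007 ] [0.51898381 0.21018996 0.02059209]
ruler visible box [[438.0, 226.89999389648438], [439.20001220703125, 184.39999389648438], [510.20001220703125, 186.3000030517578], [509.0, 228.8000030517578]]
front edge x at ruler 440.5516731110983 slope deg -4.001148607183667 ruler min x 438.47613696572046
```

The ruler follows the fingers and now sits about 2 mm over the edge. It needs another 38 mm.

apply_moves --pt "0 0 0 1 0 0 -1" --pt "0 0 0 3 0 0 -1" --pt "0 0 0 6 0 0 -1" --pt "0 0 0 9 0 0 -1" --pt "0 0 0 12 0 0 -1" --pt "0 0 0 15 0 0 -1" --pt "0 0 0 18 0 0 -1" --pt "0 0 0 21 0 0 -1" --pt "0 0 0 24 0 0 -1" --pt "0 0 0 27 0 0 -1" --pt "0 0 0 30 0 0 -1" --pt "0 0 0 33 0 0 -1" --pt "0 0 0 36 0 0 -1" --pt "0 0 0 38 0 0 -1" --pt "0 0 0 38 0 0 -1" --pt "0 0 0 38 0 0 -1"

```text
time: 13.75
ee_pos: [0.4809, 0.2092, 0.0206]
eef_rot: [-0.013, 1.0, 0.0, 0.0]
ft_force: [-0.1, 0.1, 7.9]
width: 0.0007
grip_force: 3.7
```

```bash
python3 edge.py
```

```text
[0.57438634 0.51446768 7.87505744] [0.48098474 0.20917286 0.02057856]
ruler visible box [[400.0, 224.39999389648438], [401.20001220703125, 182.39999389648438], [472.20001220703125, 184.39999389648438], [471.1000061035156, 226.3000030517578]]
front edge x at ruler 438.6848374344104 slope deg -4.0493884831446945 ruler min x 400.48712827492693
```

apply_moves --pt "0 0 0 0 0 -5 -1" --pt "0 0 0 0 0 -15 -1" --pt "0 0 0 0 0 -30 -1" --pt "0 0 0 0 0 -40 1" --pt "0 0 0 15 0 -40 1" --pt "0 0 0 35 -1 -40 1" --pt "0 0 0 55 -2 -40 1" --pt "0 0 0 64 -2 -40 1" --pt "0 0 0 64 -2 -40 1" --pt "0 0 0 64 -2 -40 1" --pt "0 0 0 64 -2 -40 1"

```text
time: 14.72
ee_pos: [0.418, 0.2054, 0.0604]
eef_rot: [-0.013, 1.0, 0.0, 0.0]
ft_force: [-0.1, -0.0, 0.3]
width: 0.0456
grip_force: 0.0
```

```bash
python3 - <<'E'
from meas import *
c=r.camera("side");save(c,"s2");print("scr",scraper(c))
im=cv2.imread("pics/s2.png")[180:440,280:540];cv2.imwrite("pics/z4.png",cv2.resize(im,None,fx=2.2,fy=2.2,interpolation=cv2.INTER_CUBIC))
E
python3 edge.py
```

```text
scr [528.8 353.6 151.1  44.9  -2.3]
[ 0.10628442 -1.10229939  0.1215887 ] [0.41787703 0.20517298 0.06010956]
ruler visible box [[399.8999938964844, 224.3000030517578], [401.0, 184.3000030517578], [425.6000061035156, 185.0], [424.5, 225.0]]Traceback (most recent call last):
  File "edge.py", line 20, in <module>
    f=np.polyfit(Q[:,1],Q[:,0],1);e=abs(Q[:,0]-np.polyval(f,Q[:,1]));Q=Q[e<np.median(e)*3+.3]
    raise TypeError("expected non-empty vector for x")
TypeError: expected non-empty vector for x
```

View pics/z4.png

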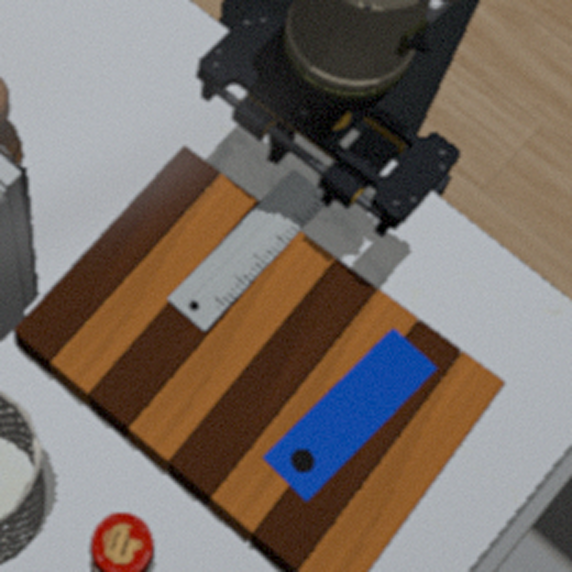

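View pics/w_last.png

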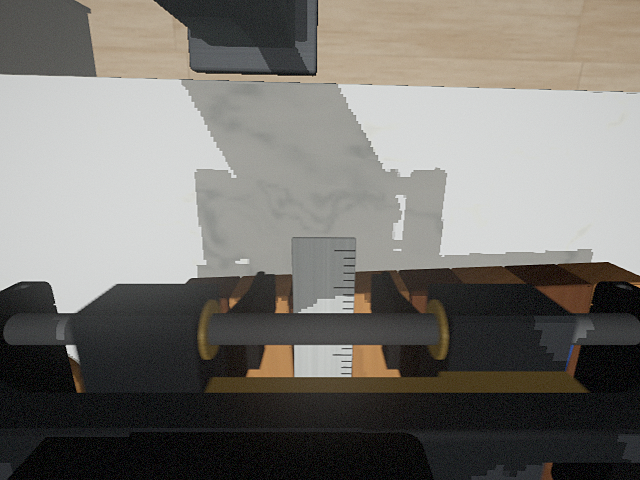

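Both views show the ruler lying flat about 4 cm over the edge. The open fingers straddle it (262 and 385 either side of 292–356 in the wrist view), and the scraper hasn't moved. Next I finish opening, descend until the tips are 5 mm below the underside, and close.

apply_moves --pt "0 0 0 0 0 0 1" --pt "0 0 0 0 0 0 1" --pt "0 0 0 0 0 0 1" --pt "0 0 0 0 0 10 1" --pt "0 0 0 0 0 20 1" --pt "0 0 0 0 0 30 1" --pt "0 0 0 0 0 40 1" --pt "0 0 0 0 0 46 1" --pt "0 0 0 0 0 47.5 1" --pt "0 0 0 0 0 47.5 1" --pt "0 0 0 0 0 47.5 1"

```text
time: 15.73
ee_pos: [0.4172, 0.2053, 0.0127]
eef_rot: [-0.013, 1.0, 0.0, 0.0]
ft_force: [-0.1, -0.5, 0.7]
width: 0.0871
grip_force: 0.0
```

apply_moves --pt "0 0 0 0 0 0 -1" --pt "0 0 0 0 0 0 -1" --pt "0 0 0 0 0 0 -1" --pt "0 0 0 0 0 0 -1" --pt "0 0 0 0 0 0 -1" --pt "0 0 0 0 0 0 -1" --pt "0 0 0 0 0 0 -1" --pt "0 0 0 0 0 0 -1" --pt "0 0 0 0 0 0 -1" --pt "0 0 0 0 0 0 -1" --force 40

```text
time: 16.57
ee_pos: [0.417, 0.2052, 0.0125]
eef_rot: [-0.013, 1.0, 0.0, 0.0]
ft_force: [-0.8, 0.2, 1.0]
width: 0.0387
grip_force: 40.0
```

apply_moves --pt "0 0 0 0 0 -3 -1" --pt "0 0 0 0 0 -8 -1" --pt "0 0 0 0 0 -15 -1" --pt "0 0 0 0 0 -30 -1" --pt "0 0 0 0 0 -50 -1" --pt "0 0 0 0 0 -75 -1" --pt "0 0 0 0 0 -100 -1" --pt "0 0 0 0 0 -120 -1" --pt "0 0 0 0 0 -130 -1" --pt "0 0 0 0 0 -130 -1" --pt "0 0 0 0 0 -130 -1"

```text
time: 17.48
ee_pos: [0.417, 0.2052, 0.1423]
eef_rot: [-0.013, 1.0, 0.0, 0.0]
ft_force: [0.1, 0.4, -0.6]
width: 0.0384
grip_force: 40.0
```

```bash
cat > held.py <<'E'
from meas import *
s=r.read_state();p=s["ee_pos"];c=r.camera("side");save(c,"s3")
h=cv2.cvtColor(c["pixels"],cv2.COLOR_RGB2HSV);v,u=np.mgrid[0:480,0:640]
X=np.array(c["position"])+rays(c,np.c_[u.ravel(),v.ravel()])*c["z_map"].ravel()[:,None]
d=X-p;m=(h[...,1].ravel()<75)&(h[...,2].ravel()>60)&(abs(d[:,1])<.035)&(d[:,0]>.02)&(d[:,0]<.2)&(d[:,2]>-.02)&(d[:,2]<.12)&(c["z_map"].ravel()>0)
Y=X[m];A=np.c_[Y[:,:2]-p[:2],np.ones(len(Y))];k=np.linalg.lstsq(A,Y[:,2],rcond=None)[0]
print(len(Y),"x",Y[:,0].min(),Y[:,0].max(),"y",Y[:,1].min(),Y[:,1].max(),"pitch deg",np.degrees(k[0]),"z at tool",k[2],"ee",p,s["width"],"scr",scraper(c))
E
python3 held.py; python3 -c "
import cv2
im=cv2.imread('pics/s3.png')[100:400,230:630];cv2.imwrite('pics/z5.png',cv2.resize(im,None,fx=1.9,fy=1.9))"
```

```text
1785 x 0.437163639500155 0.5612971314205811 y 0.17049440237270894 0.23652989639277835 pitch deg -1.9680413660852039 z at tool 0.19114884719110048 ee [0.41696455 0.20520372 0.14233629] 0.038413184922322006 scr [529.1 353.6 150.6  44.8  -2.3]
```

View pics/z5.png

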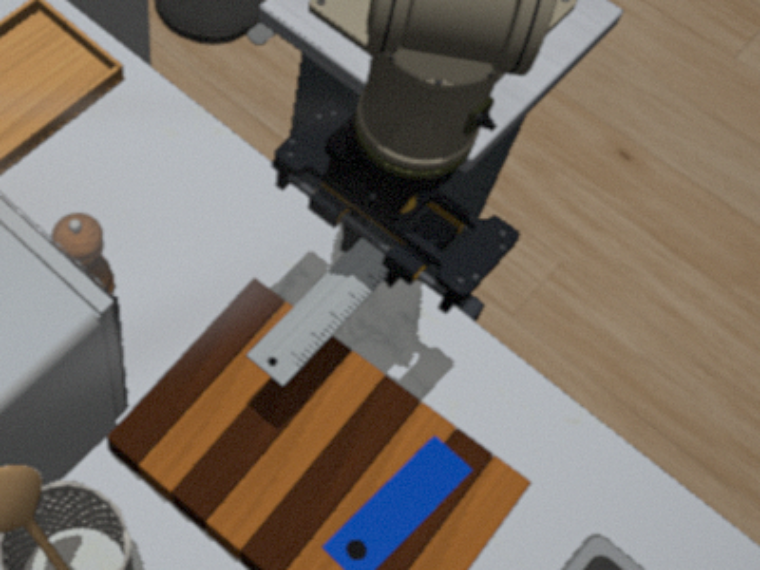

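The ruler is held level with its underside at about z 0.187, and the scraper hasn't moved. The pepper mill lies on the way, so I'll check its height and refine the tray pose.

Run:
```python
from meas import *
c=np.load("scene0.npy",allow_pickle=True).item();v,u=np.mgrid[0:480,0:640]
X=(np.array(c["position"])+rays(c,np.c_[u.ravel(),v.ravel()])*c["z_map"].ravel()[:,None]).reshape(480,640,3)
q=X[215:275,328:360].reshape(-1,3);q=q[(q[:,2]>.01)&(abs(q[:,1]+.035)<.06)&(q[:,0]<.59)];print("mill",q.min(0),q.max(0))
h=cv2.cvtColor(c["pixels"],cv2.COLOR_RGB2HSV)
t=X[255:375,375:485].reshape(-1,3);w=(h[255:375,375:485,1].ravel()>60)
fl=t[w&(t[:,2]>.0)&(t[:,2]<.013)];rim=t[w&(t[:,2]>.020)&(t[:,2]<.036)]
for n,k in(("floor",fl),("rim",rim)):
    print(n,len(k),cv2.minAreaRect((k[:,:2]*1000).astype(np.float32)),np.median(k[:,2]))
```

```text
mill [ 0.52405247 -0.05916809  0.01017566] [ 0.57705737 -0.00295704  0.13308011]
floor 5296 ((467.46002197265625, -272.8470153808594), (144.776611328125, 262.100341796875), 89.21223449707031) 0.005937216171994997
rim 988 ((483.580078125, -273.7939453125), (148.5076904296875, 294.43603515625), 88.69486999511719) 0.02670782810164185
```

apply_moves --pt "0 0 0 0 -8 0 -1" --pt "0 0 0 0 -22 0 -1" --pt "0 0 0 0 -45 0 -1" --pt "0 0 0 0 -70 0 -1" --pt "0 0 0 0 -95 0 -1" --pt "0 0 0 0 -120 0 -1" --pt "0 0 0 0 -145 0 -1" --pt "0 0 0 0 -170 0 -1" --pt "0 0 0 0 -195 0 -1" --pt "0 0 0 0 -220 0 -1" --pt "0 0 0 0 -245 0 -1" --pt "0 0 0 0 -270 0 -1" --pt "0 0 0.01 4 -300 0 -1" --pt "0 0 0.02 8 -330 0 -1" --pt "0 0 0.03 13 -360 0 -1" --pt "0 0 0.04 18 -395 0 -1" --pt "0 0 0.05 22 -430 0 -1" --pt "0 0 0.05 26 -460 0 -1" --pt "0 0 0.05 27 -476 0 -1" --pt "0 0 0.05 27 -476 0 -1"

```text
time: 19.2
ee_pos: [0.4003, -0.2753, 0.1416]
eef_rot: [0.015, 1.0, -0.001, -0.001]
ft_force: [-0.6, 0.6, -0.8]
width: 0.0381
grip_force: 40.0
```

Run:
```python
from meas import *
s=r.read_state();print(s["joint_positions"],s["ee_pos"],s["eef_rot"],s["width"],s["grip_force"])
c=r.camera("scene");save(c,"g4");c=r.camera("side");save(c,"s4")
a=cv2.imread("pics/g4.png")[120:420,300:640];b=cv2.imread("pics/s4.png")[60:360,60:400]
cv2.imwrite("pics/z6.png",np.hstack([cv2.resize(a,(400,353)),cv2.resize(b,(400,353))]))
```

```text
[-0.17590526  0.03931372  0.708217    1.90770368 -0.02512604  1.2051864
  2.08242599] [ 0.400252   -0.2752999   0.14160908] [ 1.46548830e-02  9.99891918e-01 -6.52775119e-04 -9.79966033e-04] 0.038149956614185236 39.99853491783142
```

View pics/z6.png

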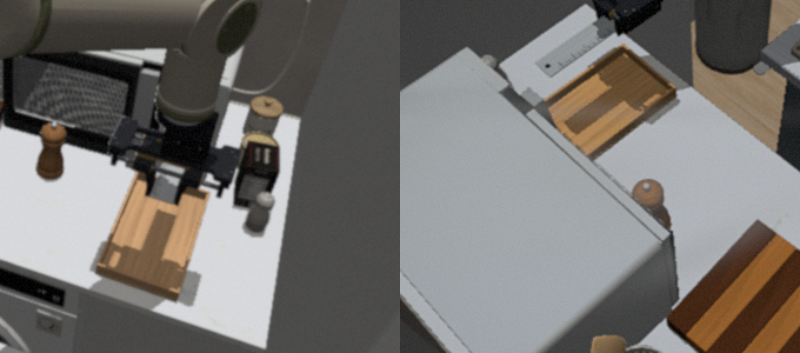

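The ruler is held level over the tray (right half of the picture, about 580,55). Before lowering, I'll check that the shaker and toaster clear the gripper's width.

Run:
```python
from meas import *
c=np.load("scene0.npy",allow_pickle=True).item()
print(np.round(onz(c,[(511,313),(502,292)],0)*1000))
v,u=np.mgrid[200:400,440:560]
X=np.array(c["position"])+rays(c,np.c_[u.ravel(),v.ravel()])*c["z_map"][v,u].ravel()[:,None]
m=(X[:,2]>.04)&(X[:,0]<.6)&(X[:,1]<-.2)&(c["z_map"][v,u].ravel()>0);print(X[m].min(0),X[m].max(0))
m&=X[:,0]<.5;print(m.sum())
```

```text
[[ 560. -437.    0.]
 [ 617. -408.   -0.]]
[ 0.18389741 -0.50163198  0.04022212] [ 0.59980487 -0.27794076  0.24496462]
1866
```

apply_moves --pt "0 0 0 0 3 10 -1" --pt "0 0 0 0 3 30 -1" --pt "0 0 0 0 3 50 -1" --pt "0 0 0 0 3 70 -1" --pt "0 0 0 0 3 90 -1" --pt "0 0 0 0 3 110 -1" --pt "0 0 0 0 3 130 -1" --pt "0 0 0 0 3 145 -1" --pt "0 0 0 0 3 155 -1" --pt "0 0 0 0 3 160 -1" --pt "0 0 0 0 3 164 -1" --pt "0 0 0 0 3 166 -1" --pt "0 0 0 0 3 167 -1" --pt "0 0 0 0 3 167 -1" --pt "0 0 0 0 3 167 -1"

```text
time: 20.55
ee_pos: [0.403, -0.2685, -0.024]
eef_rot: [0.012, 1.0, -0.0, 0.0]
ft_force: [-0.1, -0.2, -0.9]
width: 0.0383
grip_force: 40.0
```

Run:
```python
from meas import *
s=r.read_state();print(s["ee_pos"],s["eef_rot"],s["ft_force"])
c=r.camera("scene");save(c,"g5");c=r.camera("side");save(c,"s5")
a=cv2.imread("pics/g5.png")[200:400,350:550];b=cv2.imread("pics/s5.png")[60:220,150:350]
cv2.imwrite("pics/z7.png",np.hstack([cv2.resize(a,(400,400)),cv2.resize(b,(400,400))]))
```

```text
[ 0.4029665  -0.26846624 -0.02400434] [ 1.19243277e-02  9.99928793e-01 -3.55114992e-05  4.66004463e-04] [-0.06482821 -0.2133883  -0.85074704]
```

View pics/z7.png

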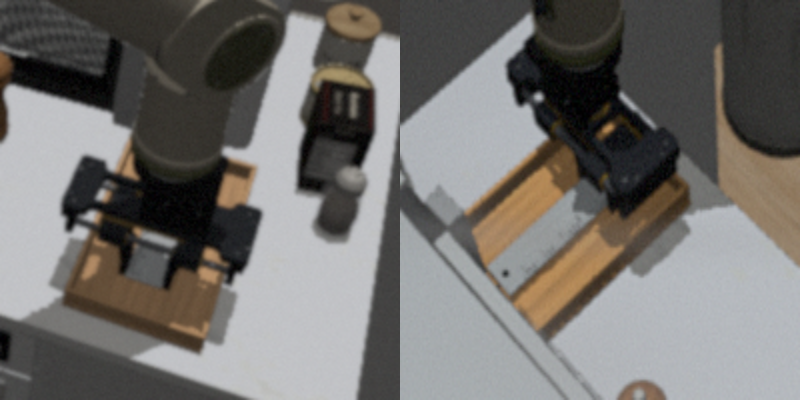

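The ruler is inside the tray walls with its tips about 7 mm above the floor. I'll lower until they touch.

apply_moves --pt "0 0 0 0 0 2 -1" --pt "0 0 0 0 0 4 -1" --pt "0 0 0 0 0 5 -1" --pt "0 0 0 0 0 5.5 -1" --pt "0 0 0 0 0 5.5 -1" --pt "0 0 0 0 0 5.5 -1"

```text
time: 21.15
ee_pos: [0.4025, -0.2684, -0.03]
eef_rot: [0.012, 1.0, 0.0, -0.0]
ft_force: [0.2, 0.5, -0.4]
width: 0.0385
grip_force: 40.0
```

apply_moves --pt "0 0 0 0 0 0.5 -1" --pt "0 0 0 0 0 1 -1" --pt "0 0 0 0 0 1 -1" --pt "0 0 0 0 0 1 -1"

```text
time: 21.48
ee_pos: [0.4025, -0.2683, -0.031]
eef_rot: [0.012, 1.0, 0.0, -0.0]
ft_force: [-0.8, 0.2, 0.1]
width: 0.0387
grip_force: 40.0
```

apply_moves --pt "0 0 0 0 0 0 -1" --pt "0 0 0 0 0 0 -1" --pt "0 0 0 0 0 0 0.05" --pt "0 0 0 0 0 0 0.2" --pt "0 0 0 0 0 0 0.35" --pt "0 0 0 0 0 0 0.35" --pt "0 0 0 0 0 0 0.35" --pt "0 0 0 0 0 0 0.35" --force 3

```text
time: 22.15
ee_pos: [0.4026, -0.2683, -0.031]
eef_rot: [0.012, 1.0, 0.0, 0.0]
ft_force: [0.3, -0.3, 0.2]
width: 0.0582
grip_force: 0.0
```

apply_moves --pt "0 0 0 0 0 -5 0.35" --pt "0 0 0 0 0 -20 0.35" --pt "0 0 0 0 0 -40 0.35" --pt "0 0 0 0 0 -70 0.35" --pt "0 0 0 0 0 -100 0.35" --pt "0 0 0 0 0 -130 0.35" --pt "0 0 0 0 0 -160 0.35" --pt "0 0 0 0 0 -190 0.35" --pt "0 0 0 0 0 -190 0.35" --pt "0 0 0 0 0 -190 0.35"

```text
time: 22.98
ee_pos: [0.4035, -0.2688, 0.1606]
eef_rot: [0.012, 1.0, -0.0, 0.002]
ft_force: [-0.7, -0.1, -0.7]
width: 0.0586
grip_force: 0.0
```

Run:
```python
from meas import *
s=r.read_state();print(s["ee_pos"],s["width"])
c=r.camera("side");save(c,"s6");print("scr",scraper(c))
w=r.camera("wrist");save(w,"w6")
a=cv2.imread("pics/w6.png");b=cv2.imread("pics/s6.png")[60:220,150:350]
cv2.imwrite("pics/z8.png",np.hstack([cv2.resize(a,(400,300)),cv2.resize(b,(375,300))]))
v,u=np.mgrid[0:480,0:640];X=(np.array(c["position"])+rays(c,np.c_[u.ravel(),v.ravel()])*c["z_map"].ravel()[:,None])
h=cv2.cvtColor(c["pixels"],cv2.COLOR_RGB2HSV)
m=(h[...,1].ravel()<70)&(abs(X[:,0]-.465)<.1)&(abs(X[:,1]+.27)<.05)&(X[:,2]<.03)&(X[:,2]>0)
Y=X[m];print(len(Y),Y.min(0),Y.max(0),np.linalg.lstsq(np.c_[Y[:,:2]-[.465,-.27],np.ones(len(Y))],Y[:,2],rcond=None)[0])
```

```text
[ 0.40346528 -0.26877779  0.16058043] 0.05861835362134499
scr [528.8 353.6 151.1  44.8  -2.3]
1149 [ 3.83939245e-01 -2.95253568e-01  1.52422006e-04] [ 0.54796061 -0.24554915  0.01626813] [0.00190844 0.0211672  0.00925396]
```

View pics/z8.png

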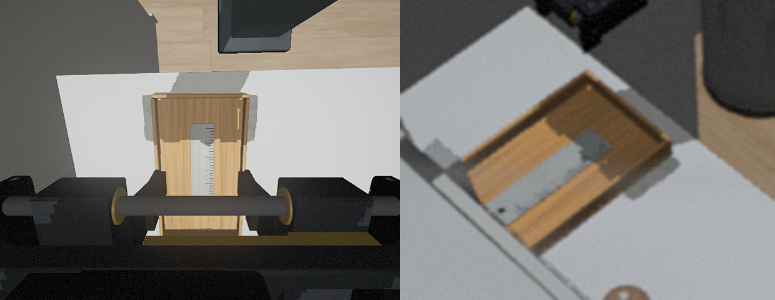

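The ruler lies flat on the tray floor: its top is at z ≈ 9 mm with slope near zero, and it sits at x 0.384–0.548, inside the walls. The scraper hasn't moved and the gripper is clear, so I'm handing in.

```bash
python3 -c "
from bench import r
print(r.close_job())"
```

```text
the job is handed in; nothing more can be done
None
```

The ruler was slid about 4 cm over the block's front edge, picked up and laid flat inside the tray; the scraper did not move, and the job was handed in at about 23 s of the 58 s limit.

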